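# Stand the knocked-over parts bin back up and push it into line

### The job

The empty red parts bin has been knocked onto its side. Tip it back onto its base by pushing on it, then, once it stands, push it straight back until its back wall is flush against the aluminium stop rail, beside the yellow bins. Only push it, never pick it up, and leave everything else on the bench where it is.

Things in the scene. Friction and masses are not known exactly. Their poses are not given: they have to be found in the camera images.
- bin: Empty red plastic bin, open on top, loose, 80 to 170 g: 150 long (own x, front to back), 105 wide (own y, to its left), 75 high (own z, out of its mouth), walls and floor 3. Origin: centre of the floor's underside. Front wall: a lip 40 high. Starts lying on its left side: own z level, to about +y (away from the yellow bins), own x to about +x, right side wall on top, 105 above the bench.
- bin_rim (a point): On the rim of the red bin's right side wall (own x +15, y -51, z +75): at the start the top wall's free edge, 105 above the bench, with the open mouth below it. Pushed there towards the yellow bins (against own z), the bin rolls over its lower left edge and after about 30 degrees falls onto its floor by itself. Side walls are full height from own x -30 to the back and slope down to the lip in front.
- bin_edge (a point): Middle of the red bin's lower left edge (own x 0, y +52.5, z 0), the edge that it rolls over: it lies on the bench both at the start and when the bin stands. There is room for the bin to fall between it and the yellow bins.
- bin_back_left (a point): Lower left corner of the red bin's back wall, outside (own x +75, y +52.5, z 0).
- bin_back_right (a point): Lower right corner of the red bin's back wall, outside (own x +75, y -52.5, z 0).
- rail: Aluminium stop rail behind the bins, fixed: 620 long, 40 deep, 40 high. Origin: on the bench under the middle of its front face (to the robot). x: straight into the rail, square to that face; y: along it, to the left; z up. The red bin starts 30 mm or more before it. Smooth face. A bin that meets it askew may jam if pushed at the front lip; pushed inside its back wall it squares up.
- bin_ferrules: Yellow bin of the same shape and size as the red one, standing flush to the rail, full of brass ferrules, 1.6 kg; origin at the centre of its underside. Leave alone.
- bin_nuts: Yellow bin like it, full of steel nuts, beside the first, 1.6 kg; origin at the centre of its underside. The two may be in either order; both are to the right (-y) of the red bin. Leave alone.
- spray_can: White spray can with a red cap, a red and a blue band, diameter 65, 195 high, standing to the left; origin at the centre of its underside. Leave alone.
- steel_block: Bare steel block 100 x 60 x 30 high, lying on the bench; origin at the centre of its underside. Leave alone.
- fitting_brass: Brass hose fitting, diameter 32, 60 high, standing in front of the yellow bins; origin at the centre of its underside. Leave alone.
- fitting_steel: The same fitting in steel. Leave alone.
- wrench: Steel wrench 170 long, lying on the right; origin on its underside. Leave alone.
There are look-alikes about, which are no part of the job. Of the things like the bin, leave any that is turquoise; of the rest the larger one is meant.

How it is judged:
By the outcome, as a careful person would: the job done as asked, in the order asked, and still so for the second after the job is handed in, with the robot touching nothing.
It also fails if it takes over 48 s, if anything falls off the work surface, if the arm or the gripper's body presses on something with over 40 N, if the wrist force passes 120 N, or if a joint passes its speed limit or range.

### The arm

A 6-joint arm with a two-finger parallel gripper is mounted at the origin on the work surface. World frame = base frame: x ahead of the robot, y to its left, z up, the work surface at z = 0. Lengths are in m, angles in rad, forces in N, time in s.
With the tool pointing down it reaches from about 0.375 to 0.9 m from the base axis. Payload 3.1 kg.
Tool frame: the origin (TCP) lies midway between the tips of the shut fingers; the grasp point (between the pads) lies 19 mm behind it; z points along the fingers, y is the line along which they close (so a half turn about z gives the same grasp; the last joint's range is limited). The gripper opens to 85 mm and grips with 20 to 120 N. Pads are 22 mm wide; open, the fingers measure 114 mm over their backs; the gripper's body (76 mm by 85 mm) begins 54 mm behind the grasp point. The pads swing forward as they close: fully open they stand 13 mm farther back than shut.
Start: joints at [1.107, 0.527, 1.433, -0, 1.181, -0.178], TCP at [0.176, 0.6, 0.231] pointing down, gripper open.
Joint ranges: [-3.08, 3.08], [-0.75, 2.2], [0.22, 2.44], [-1.43, 4.57], [0, 2.65], [-2.85, 2.85]. Speed limits (rad/s): [2.79, 2.79, 3.14, 3.14, 3.14, 3.14].

### API

Orientations are given as a unit quaternion [x, y, z, w].
In Python, from station import manip gives the robot as it stands.
- The arm moves only by the tool step_arm, never from a script. Its argument "targets" is text: rows parted by semicolons, each of 4 numbers parted by spaces: the shift along the tool's x, y, z in mm, then the turn about the tool's z in degrees. A call has 1 to 12 rows; each row is the pose to reach, as a shift and turn from the pose commanded when the call began, along the tool's axes at that moment; what a row does not reach only later rows make up. A row lasts 1/10 s, in which the tool goes at most 50 mm and 8.59 degrees, less where a joint would pass 70% of its speed; a pose out of reach is approached as far as the arm can. A call with a gripper value outside its range is refused whole. "gripper" is the closure, from 0 (fully open) to 1 (shut), set as the call begins (left out, the last holds). The fingers move at their own pace and stop on an object; "squeeze" is the grip in N (left out, the last holds). Time passes only in rows, so rows that repeat a pose let the fingers close. It gives the time, the measured TCP pose, the force, the opening and the grip force at its end, in the units of the state.
- manip.sense(): the state, without advancing time (a new reading comes with each control period).
- manip.snapshot(name): name is "scene" or "top"; returns the picture (384x512x3 uint8, red, green, blue); there is no depth.
- manip.get_calibration(name): a dict with "fov_y" (degrees; the focal length in pixels is half the picture's height over the tangent of half this angle, whatever the lens; pixels are square), "cx", "cy" (the principal point, pixels), "k1" (the pictures are not rectified: a ray, as slopes to the right and down, at radius r is drawn at 1 + k1 r^2 times it, then the intrinsics apply), "extrinsics" (4x4, takes a point from camera to world coordinates). Camera axes: x right, y down, z forward; pixel columns grow to the right and rows downward; lengths in m; the calibration is good to about 2 mm. A picture is of the moment at which its call begins. get_calibration takes no time and is no camera call.
- manip.sign_off(): hands the job in; it is judged then, once.
Trained networks look in the newest picture that a camera, given by its name, has taken for a name from the list of things; names that differ only in an ending like _2 or _b are one class to them, and where a whole thing is asked for, a point or a joint stands for the part that bears it (a point fixed in the world has none). Each returns a list of dicts, best first, with "p" (0 to 1); they miss things now and then, are a little off and sometimes report something else, mostly with a low value. They report only what shows in the picture. A call takes as long as a camera call. They do not tell look-alikes from the thing itself.
- manip.recognise(camera, query): "position" ([column, row] in pixels, amid what is visible of it).
- manip.masks_of(camera, query): "pixels" (384x512 bool, what is visible of it) and "position" ([column, row] in pixels, amid what is visible of it).
- manip.mark_of(camera, query): "position" ([column, row] in pixels: a listed point, or the origin of a listed thing).
The state is a dict: "t": time; "q": joint angles; "qd": joint speeds; "tau": joint torques, N m; "tcp_pos": TCP position; "tool_rot": TCP orientation; "force": force on the tool from outside, world axes, zero at the start; "ft_torque": the same for the moment, N m; "finger_gap": opening from 0.0 (shut) to 1.0 (fully open); "gripper_force": force on a finger pad.
Only numpy, scipy, OpenCV 4.12 (cv2) and the standard library are available. Lean on these libraries where they do the work, as an engineer would, in place of code of your own. Each camera call takes 0.05 s, during which the arm holds its last target. There are 200 camera calls.

## Working session

There is one attempt and no reset: what is moved stays moved. The work goes in short steps, Python scripts to look and compute and a tool call to move; the robot and the scene stay as the last step left them, time stands still between calls to the robot, and variables do not carry over. Pictures are saved under pics/ and viewed, at most 10 in all, crops included, and the job is handed in when it is done.

Besides the shell and the picture viewer there is one more tool, called after "Call:" by a JSON object that holds its "op" and its "data". step_arm: Moves the arm, as the interface text tells. Its arguments: {"type":"object","properties":{"targets":{"type":"string"},"gripper":{"type":"number"},"squeeze":{"type":"number"}},"required":["targets"]}

```bash
mkdir -p pics; ls; cat > h.py <<'E'
import numpy as np, cv2
from station import manip
def K(n):
    c=manip.get_calibration(n); f=192/np.tan(np.radians(c['fov_y'])/2)
    return np.array([[f,0,c['cx']],[0,f,c['cy']],[0,0,1.]]),np.array([c['k1'],0,0,0.]),np.array(c['extrinsics'])
def at_z(n,uv,z):
    k,d,T=K(n); p=cv2.undistortPoints(np.array(uv,float).reshape(-1,1,2),k,d).reshape(-1,2)
    r=np.c_[p,np.ones(len(p))]@T[:3,:3].T
    return T[:3,3]+r*((z-T[2,3])/r[:,2])[:,None]
def proj(n,P):
    k,d,T=K(n); R=T[:3,:3].T
    return cv2.projectPoints(np.array(P,float).reshape(-1,1,3),cv2.Rodrigues(R)[0],-R@T[:3,3],k,d)[0].reshape(-1,2)
def save(n,name):
    im=manip.snapshot(n); cv2.imwrite(f'pics/{name}.png',im[:,:,::-1]); return im
E
python3 - <<'E'
from h import *
ims=[save(n,n+'0') for n in('scene','top')]
cv2.imwrite('pics/both0.png',cv2.resize(np.vstack(ims)[:,:,::-1],None,fx=.78,fy=.78))
for n in('scene','top'):
    print(n,K(n)[2][:3,3].round(2))
    for q,z in (('bin_rim',.105),('bin_edge',0),('bin_back_left',0),('bin_back_right',.105),('rail',0),('bin_ferrules',0),('bin_nuts',0),('spray_can',0),('steel_block',0)):
        for m in manip.mark_of(n,q)[:3]: print(q,round(m['p'],2),np.round(m['position']),at_z(n,m['position'],z)[0].round(3))
print(manip.sense()['tool_rot'],manip.sense()['t'])
E
```

```text
pics
scene [ 1.33 -0.22  0.63]
bin_rim 0.86 [375. 202.] [0.604 0.312 0.105]
bin_rim 0.75 [340. 148.] [0.237 0.386 0.105]
bin_rim 0.65 [324. 180.] [0.449 0.228 0.105]
bin_edge 0.92 [339. 231.] [ 0.575  0.234 -0.   ]
bin_edge 0.81 [318. 172.] [0.208 0.324 0.   ]
bin_edge 0.58 [304. 199.] [0.384 0.196 0.   ]
bin_back_left 0.95 [308. 208.] [ 0.435  0.192 -0.   ]
bin_back_left 0.92 [324. 184.] [0.303 0.305 0.   ]
bin_back_left 0.91 [351. 242.] [0.633 0.24  0.   ]
bin_back_right 0.89 [307. 191.] [0.497 0.152 0.105]
bin_back_right 0.8 [357. 214.] [0.642 0.236 0.105]
bin_back_right 0.66 [326. 157.] [0.293 0.306 0.105]
rail 0.78 [315. 278.] [0.74  0.087 0.   ]
bin_ferrules 0.98 [226. 267.] [ 0.645 -0.121  0.   ]
bin_ferrules 0.19 [270. 259.] [ 0.643 -0.003  0.   ]
bin_ferrules 0.17 [438. 247.] [0.711 0.465 0.   ]
bin_nuts 0.83 [272. 258.] [0.64  0.004 0.   ]
spray_can 0.82 [436. 248.] [0.715 0.454 0.   ]
steel_block 0.61 [373. 204.] [0.465 0.409 0.   ]
top [ 0.36 -0.02  1.56]
bin_rim 0.82 [162. 162.] [0.597 0.315 0.105]
bin_rim 0.58 [138. 275.] [0.231 0.397 0.105]
bin_rim 0.41 [183. 170.] [0.
[... 206 characters left out ...]
in_back_left 0.63 [189. 149.] [0.659 0.242 0.   ]
bin_back_left 0.59 [171. 256.] [0.284 0.31  0.   ]
bin_back_right 0.76 [183. 145.] [0.653 0.245 0.105]
bin_back_right 0.68 [202. 214.] [0.423 0.186 0.105]
bin_back_right 0.58 [164. 258.] [0.283 0.311 0.105]
rail 0.71 [233. 129.] [0.726 0.084 0.   ]
rail 0.56 [144. 211.] [0.444 0.406 0.   ]
bin_ferrules 0.95 [289. 149.] [ 0.65  -0.112  0.   ]
bin_nuts 0.95 [258. 151.] [ 0.644 -0.002  0.   ]
bin_nuts 0.53 [269. 198.] [ 0.477 -0.035  0.   ]
bin_nuts 0.36 [163. 163.] [0.613 0.335 0.   ]
spray_can 0.65 [129. 137.] [0.71 0.46 0.  ]
steel_block 0.63 [143. 207.] [0.457 0.407 0.   ]
[ 1.41930112e-01  9.89876681e-01  1.01570034e-05 -2.94535287e-06] 1.0
```

View pics/both0.png

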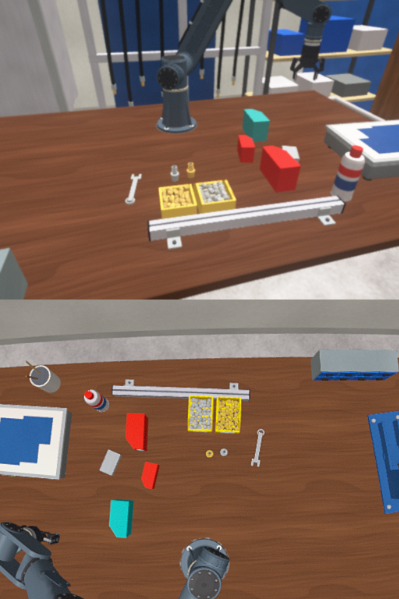

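```bash
python3 - <<'E'
from h import *
a=cv2.imread('pics/top0.png')[110:250,100:320]; b=cv2.imread('pics/scene0.png')[160:310,180:460]
cv2.imwrite('pics/c0.png',np.vstack([cv2.resize(a,(629,400),interpolation=2)[:300],cv2.resize(b,(629,337),interpolation=2)[:300]])[:600])
from scipy.optimize import minimize
# silhouette fit of bin: x,y,yaw ; own z-> +y', own x->+x', own y -> down
masks={}
for n in('top','scene'):
    im=cv2.imread(f'pics/{n}0.png'); hsv=cv2.cvtColor(im,cv2.COLOR_BGR2HSV)
    m=(((hsv[...,0]<8)|(hsv[...,0]>172))&(hsv[...,1]>150)&(hsv[...,2]>60)).astype(np.uint8)
    c,l,s,ce=cv2.connectedComponentsWithStats(m)
    k=[i for i in range(1,c) if s[i,4]>60]; print(n,[(s[i],ce[i].round()) for i in k])
    masks[n]=None
    P=proj(n,[0.6,.27,.05])[0]; i=min(k,key=lambda i:np.hypot(*(ce[i]-P))); masks[n]=l==i
pts=[(x,y,z) for x,z in((-.075,0),(-.075,.04),(-.03,.075),(.075,.075),(.075,0)) for y in(-.0525,.0525)]
def W(p):
    c,s=np.cos(p[2]),np.sin(p[2]); o=np.array([p[0],p[1],.0])
    return [o+np.array([c*x-s*z,s*x+c*z,.0525-y]) for x,y,z in pts]
def cost(p):
    t=0
    for n,m in masks.items():
        h=cv2.convexHull((proj(n,W(p))*8).astype(np.float32)).astype(np.int32)
        r=np.zeros((384*8,512*8),np.uint8); cv2.fillConvexPoly(r,h,255)
        r=cv2.resize(r,(512,384),interpolation=cv2.INTER_AREA)/255
        t+=abs(r-m).sum()/m.sum()
    return t
r=minimize(cost,[.58,.237,.04],method='Nelder-Mead',options=dict(initial_simplex=[[.58,.237,.04],[.59,.237,.04],[.58,.245,.04],[.58,.237,.15]],maxiter=120))
print(r.x,r.fun)
print(np.round(W(r.x),3))
E
```

```text
top [(array([108, 116,  12,  12,  96], dtype=int32), array([113., 122.])), (array([ 161,  145,   30,   49, 1230], dtype=int32), array([176., 168.])), (array([181, 208,  24,  35, 610], dtype=int32), array([192., 225.]))]
scene [(array([304, 172,  24,  38, 746], dtype=int32), array([315., 191.])), (array([ 332,  186,   55,   61, 2368], dtype=int32), array([358., 216.])), (array([450, 187,  15,  15, 164], dtype=int32), array([456., 194.])), (array([434, 211,  29,  16, 234], dtype=int32), array([447., 220.]))]
[ 0.57427391  0.24249723 -0.04340941] 0.11544656205703552
[[0.499 0.246 0.105]
 [0.499 0.246 0.   ]
 [0.501 0.286 0.105]
 [0.501 0.286 0.   ]
 [0.548 0.319 0.105]
 [0.548 0.319 0.   ]
 [0.652 0.314 0.105]
 [0.652 0.314 0.   ]
 [0.649 0.239 0.105]
 [0.649 0.239 0.   ]]
```

View pics/c0.png

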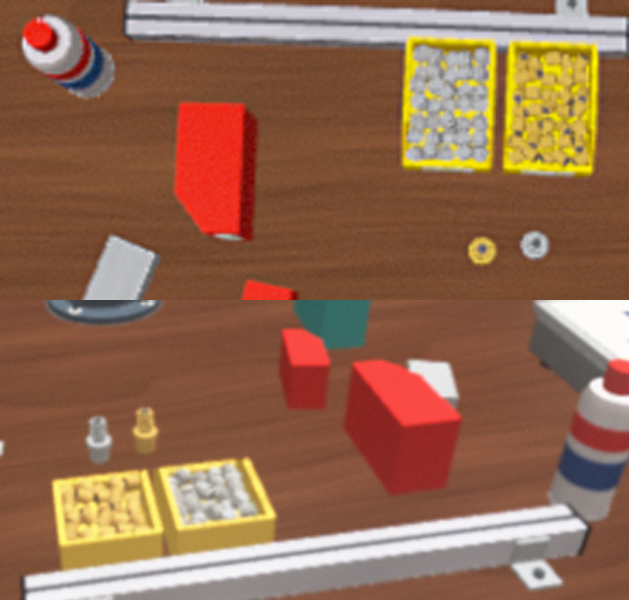

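```bash
python3 - <<'E'
from h import *
im=cv2.imread('pics/top0.png').astype(int)
for u in (150,165,180,195,210,225,235): print(u,im[112:134,u].mean(1).round().astype(int))
for z in (0,.04):print(at_z('top',[(145.5,123.3),(318.6,128.5)],z).round(4))
from scipy.spatial.transform import Rotation as R
print(R.from_quat(manip.sense()['tool_rot']).as_matrix().round(3))
# yellow bins rim corners (crop coordinates) at z=.075
c=np.array([(407,38),(495,40),(490,170),(403,166),(508,42),(597,45),(593,174),(504,171)])/2.858+[100,110]
print(at_z('top',c,.075).round(3))
E
```

```text
150 [207 209 208 113 105 186 204 204 202 186 116  86  95  78  81  82  86  88
  83  79  80  87]
165 [205 206 204 156 105 157 210 206 205 195 124  96 107  84  75  78  80  85
  83  81  80  80]
180 [213 209 208 195 112 122 180 209 207 211 199 116  84  96  83  78  80  83
  83  83  83  79]
195 [197 207 207 203 163 106 167 207 208 206 193 147 101  97  84  79  81  81
  78  80  83  75]
210 [170 207 205 204 177 121 136 185 202 205 207 171  92  97  97  79  80  81
  78  79  80  77]
225 [146 193 206 206 196 148 103 164 198 204 204 198 152 103  94  85  78  81
  85  81  79  79]
235 [ 97 182 208 209 208 175 115 142 195 204 204 208 161  93 100  92  79  83
  78  76  83  80]
[[ 0.7581  0.3999  0.    ]
 [ 0.7211 -0.2193  0.    ]]
[[ 0.7477  0.3892  0.04  ]
 [ 0.7118 -0.2141  0.04  ]]
[[-0.96   0.281 -0.   ]
 [ 0.281  0.96   0.   ]
 [ 0.     0.    -1.   ]]
[[ 0.728  0.048  0.075]
 [ 0.723 -0.056  0.075]
 [ 0.567 -0.046  0.075]
 [ 0.575  0.056  0.075]
 [ 0.72  -0.071  0.075]
 [ 0.714 -0.177  0.075]
 [ 0.56  -0.166  0.075]
 [ 0.566 -0.062  0.075]]
```

Call:
{"op": "step_arm", "data": {"targets": "-20 -5 0 -1; -60 -15 0 -3; -108 -28 0 -5; -156 -40 0 -7; -204 -53 0 -9; -252 -65 0 -11; -300 -77 0 -13; -348 -90 0 -13.5; -396 -102 0 -13.5; -440 -113 0 -13.5; -465 -119 0 -13.5; -471 -121 0 -13.5", "gripper": 1}}

```text
t: 2.2
tcp_pos: [0.5968, 0.349, 0.231]
tool_rot: [0.027, 1.0, -0.0, 0.001]
force: [-0.0, 0.3, 0.3]
finger_gap: -0.001
gripper_force: 0.0
```

Call:
{"op": "step_arm", "data": {"targets": "0 0 30 0; 0 0 75 0; 0 0 115 0; 0 0 135 0; 0 0 139 0; 0 0 139 0"}}

```text
t: 2.8
tcp_pos: [0.5926, 0.352, 0.092]
tool_rot: [0.024, 1.0, -0.0, -0.001]
force: [0.1, 0.4, 1.0]
finger_gap: -0.001
gripper_force: 0.0
```

```bash
python3 - <<'E'
from h import *
a=save('scene','s1')[150:270,290:450]; b=save('top','t1')[110:230,120:280]
cv2.imwrite('pics/c1.png',cv2.resize(np.vstack([a,b])[:,:,::-1],None,fx=2.5,fy=2.5,interpolation=2))
print(proj('scene',[[.597,.349-.0145,.092]]),proj('top',[[.597,.3345,.092]]))
E
```

```text
[[379.8241598  203.81049949]] [[157.31004017 163.07735016]]
```

View pics/c1.png

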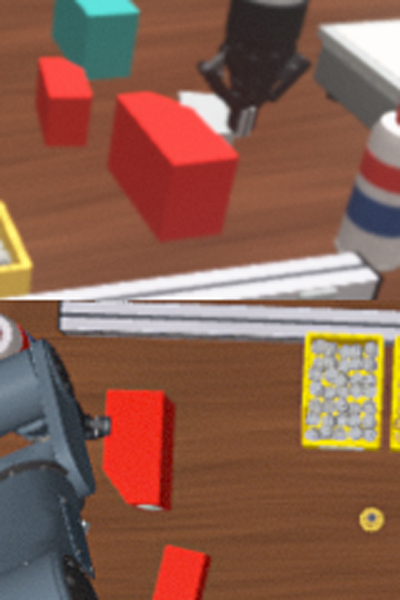

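Call:
{"op": "step_arm", "data": {"targets": "0 -6 0 0; 0 -12 0 0; 0 -17 0 0; 0 -22 -1 0; 0 -27 -4 0; 0 -32 -6 0; 0 -37 -9 0; 0 -42 -11 0"}}

```text
t: 3.7
tcp_pos: [0.5917, 0.309, 0.1037]
tool_rot: [0.025, 1.0, 0.0, 0.0]
force: [-0.1, -0.0, -0.4]
finger_gap: 0.0
gripper_force: 0.2
```

```bash
python3 - <<'E'
from h import *
a=save('scene','s2')[150:270,290:450]; b=save('top','t2')[110:230,120:280]
cv2.imwrite('pics/c2.png',cv2.resize(np.vstack([a,b])[:,:,::-1],None,fx=2.5,fy=2.5,interpolation=2))
E
```

```text
(no output)
```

View pics/c2.png

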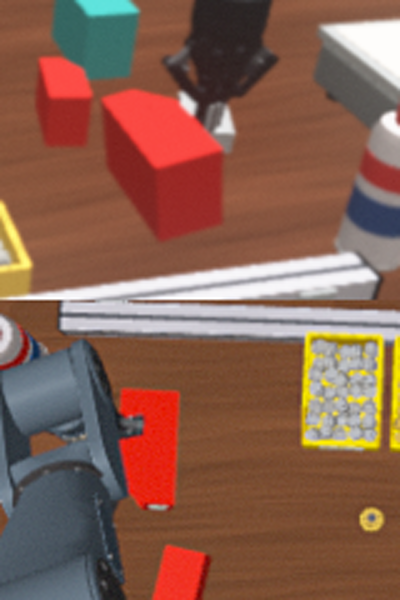

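Tipping without slip: the lower edge stays put (scene crop (162,240)), and the rim has moved towards the yellow bins. I'll keep going.

Call:
{"op": "step_arm", "data": {"targets": "0 -5 -2 0; 0 -10 -4 0; 0 -15 -5 0; 0 -20 -6 0; 0 -25 -7 0; 0 -30 -8 0; 0 -35 -8 0; 0 -40 -8 0; 0 -40 -8 0; 0 -40 -8 0"}}

```text
t: 4.8
tcp_pos: [0.5896, 0.2693, 0.1113]
tool_rot: [0.025, 1.0, 0.0, -0.0]
force: [-0.7, -0.5, 0.2]
finger_gap: 0.003
gripper_force: 0.0
```

```bash
python3 - <<'E'
from h import *
a=save('scene','s3')[150:270,270:430]; b=save('top','t3')[110:230,120:280]
cv2.imwrite('pics/c3.png',cv2.resize(np.vstack([a,b])[:,:,::-1],None,fx=2.5,fy=2.5,interpolation=2))
E
```

```text
(no output)
```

View pics/c3.png

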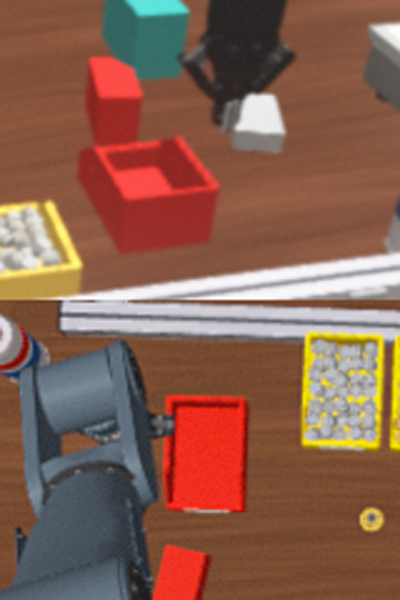

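```bash
cat > fit.py <<'E'
from h import *
from scipy.optimize import minimize
pts=[(x,y,z) for x,z in((-.075,0),(-.075,.04),(-.03,.075),(.075,.075),(.075,0)) for y in(-.0525,.0525)]
def W(p):
    c,s=np.cos(p[2]),np.sin(p[2]); return [[p[0]+c*x-s*y,p[1]+s*x+c*y,z] for x,y,z in pts]
def fit(name,p0,cams=('scene','top')):
    masks={}
    for n in cams:
        hsv=cv2.cvtColor(cv2.imread(f'pics/{n[0]}{name}.png'),cv2.COLOR_BGR2HSV)
        m=(((hsv[...,0]<8)|(hsv[...,0]>172))&(hsv[...,1]>150)&(hsv[...,2]>60)).astype(np.uint8)
        hull=cv2.convexHull(proj(n,W(p0)).astype(np.float32)).astype(np.int32)
        g=np.zeros_like(m); cv2.fillConvexPoly(g,hull,1)
        c,l=cv2.connectedComponents(m); k=np.bincount(l[(g>0)&(m>0)]).argmax()
        masks[n]=cv2.morphologyEx((l==k).astype(np.uint8),cv2.MORPH_CLOSE,np.ones((5,5)))
    def cost(p):
        t=0
        for n,m in masks.items():
            r=np.zeros((3072,4096),np.uint8)
            # union of faces (shape is not convex at the slope only inside)
            cv2.fillConvexPoly(r,cv2.convexHull((proj(n,W(p))*8).astype(np.float32)).astype(np.int32),255)
            t+=abs(cv2.resize(r,(512,384),interpolation=cv2.INTER_AREA)/255-m).sum()/m.sum()
        return t
    p0=np.array(p0); s=np.vstack([p0,p0+np.diag([.01,.01,.1])])
    r=minimize(cost,p0,method='Nelder-Mead',options=dict(initial_simplex=s,maxiter=100)); return r.x,r.fun
E
python3 - <<'E'
from fit import *
print(at_z('top',[(186.8,148.8),(218.4,148.8),(218.4,194),(185.6,193)],.075).round(3))
print(fit('3',[.575,.19,-.04]))
for n in('scene','top'):
  for q in('bin_back_left','bin_back_right','bin_edge'):
    for m in manip.mark_of(n,q)[:4]:
      P=at_z(n,m['position'],0)[0]
      if P[0]>.5: print(n,q,m['p'],P.round(3))
E
```

```text
[[0.646 0.238 0.075]
 [0.642 0.131 0.075]
 [0.49  0.133 0.075]
 [0.496 0.243 0.075]]
(array([ 0.57204101,  0.190377  , -0.04075885]), np.float64(0.35043501427112894))
scene bin_back_left 0.67 [0.716 0.453 0.   ]
scene bin_back_left 0.57 [0.637 0.232 0.   ]
scene bin_back_right 0.83 [0.646 0.125 0.   ]
scene bin_edge 0.75 [0.558 0.246 0.   ]
scene bin_edge 0.68 [ 0.644 -0.124  0.   ]
top bin_back_left 0.69 [0.651 0.255 0.   ]
top bin_back_right 0.85 [0.652 0.14  0.   ]
top bin_edge 0.78 [0.578 0.232 0.   ]
```

Call:
{"op": "step_arm", "data": {"targets": "0 -10 -8 0; -3 -35 -10 0.5; -6 -65 -10 0.5; -10 -83 -10 0.5; -10 -83 0 0.5; -10 -83 35 0.5; -10 -83 65 0.5; -10 -83 82 0.5; -10 -83 88 0.5; -10 -83 88 0.5"}}

```text
t: 6.2
tcp_pos: [0.5947, 0.1865, 0.0221]
tool_rot: [0.029, 1.0, -0.0, -0.001]
force: [-1.1, -0.1, 1.0]
finger_gap: 0.002
gripper_force: 0.0
```

Call:
{"op": "step_arm", "data": {"targets": "-10 0 0 0; -20 0 0 0; -28 0 0 0; -36 0 0 0; -45 0 0 0; -55 0 0 0; -65 0 0 0; -75 0 0 0; -85 0 0 0; -95 0 0 0; -105 0 0 0; -112 0 0 0"}}

```text
t: 7.4
tcp_pos: [0.7085, 0.1794, 0.0233]
tool_rot: [0.029, 1.0, 0.0, 0.0]
force: [-0.8, 0.0, 0.1]
finger_gap: -0.0
gripper_force: 0.0
```

Call:
{"op": "step_arm", "data": {"targets": "-2 0 0 0; -4 0 0 0; -6 0 0 0; -8 0 0 0; -10 0 0 0; -12 0 0 0; -12 0 0 0"}}

```text
t: 8.1
tcp_pos: [0.7198, 0.1788, 0.0234]
tool_rot: [0.029, 1.0, 0.0, 0.0]
force: [-0.1, 0.8, 0.2]
finger_gap: 0.0
gripper_force: 0.0
```

```bash
python3 - <<'E'
from h import *
a=save('scene','s4')[170:290,250:410]; b=save('top','t4')[100:220,120:280]
cv2.imwrite('pics/c4.png',cv2.resize(np.vstack([a,b])[:,:,::-1],None,fx=2.5,fy=2.5,interpolation=2))
print(manip.sense()['force'],manip.sense()['tcp_pos'])
E
```

```text
[-0.30129678  0.03675361  0.49307262] [0.7196401  0.17888129 0.02347859]
```

View pics/c4.png

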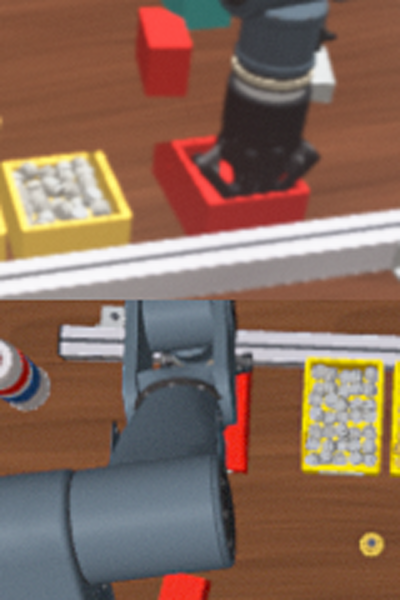

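Not yet in contact with the rail (force is about 0); there is still a small gap. I'll creep on.

Call:
{"op": "step_arm", "data": {"targets": "-1 0 0 0; -2 0 0 0; -3 0 0 0; -4 0 0 0; -5 0 0 0; -6 0 0 0; -6 0 0 0"}}

```text
t: 8.9
tcp_pos: [0.7248, 0.1785, 0.0231]
tool_rot: [0.029, 1.0, -0.0, -0.001]
force: [-1.1, 0.7, 0.8]
finger_gap: 0.001
gripper_force: 0.0
```

Call:
{"op": "step_arm", "data": {"targets": "-1 0 0 0; -2 0 0 0; -3 0 0 0; -4 0 0 0; -4 0 0 0"}}

```text
t: 9.4
tcp_pos: [0.7265, 0.1784, 0.023]
tool_rot: [0.029, 1.0, -0.0, -0.003]
force: [-8.2, -0.1, 3.8]
finger_gap: 0.0
gripper_force: 1.2
```

Call:
{"op": "step_arm", "data": {"targets": "-1 0 0 0; -2 0 0 0; -3 0 0 0; -3 0 0 0; -3 0 0 0"}}

```text
t: 9.9
tcp_pos: [0.7265, 0.1784, 0.0229]
tool_rot: [0.029, 1.0, -0.001, -0.007]
force: [-14.3, -0.2, 6.9]
finger_gap: 0.0
gripper_force: 2.8
```

Call:
{"op": "step_arm", "data": {"targets": "4 0 0 0; 8 0 0 0; 14 0 0 0; 24 0 0 0; 32 0 0 0; 32 0 -20 0; 32 0 -55 0; 32 0 -100 0; 32 0 -145 0; 40 0 -185 0; 80 0 -200 0; 120 0 -200 0"}}

```text
t: 11.1
tcp_pos: [0.6141, 0.1852, 0.2273]
tool_rot: [0.029, 1.0, 0.001, 0.005]
force: [-0.0, -0.2, -1.0]
finger_gap: -0.001
gripper_force: 0.0
```

Call:
{"op": "step_arm", "data": {"targets": "50 0 0 0; 100 0 0 0; 150 0 0 0; 200 0 0 0; 200 0 0 0"}}

```text
t: 11.6
tcp_pos: [0.4017, 0.196, 0.222]
tool_rot: [0.028, 1.0, -0.001, -0.006]
force: [0.1, -0.1, -0.4]
finger_gap: 0.002
gripper_force: 0.0
```

```bash
python3 - <<'E'
from h import *
a=save('scene','s5')[170:290,250:410]; b=save('top','t5')[100:220,120:280]
cv2.imwrite('pics/c5.png',cv2.resize(np.vstack([a,b])[:,:,::-1],None,fx=2.5,fy=2.5,interpolation=2))
from fit import *
print(manip.sense()['force'],manip.sense()['tcp_pos'])
E
```

```text
[1.84510384 0.51694292 0.89569171] [0.41164499 0.19685062 0.22383718]
```

View pics/c5.png

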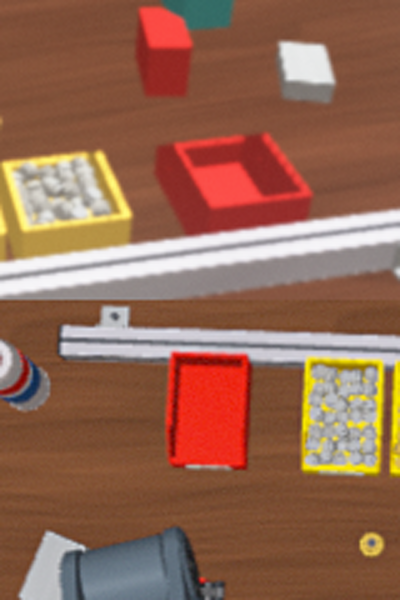

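```bash
python3 -c "
from station import manip
print(manip.sign_off())"
```

```text
the job is handed in; nothing more can be done
None
```

The red bin was tipped back onto its base and pushed back until it pressed against the stop rail at about 14 N; the last pictures show it flush and square beside the yellow bins. Nothing else was seen to move, and the job was handed in at about 12 s, with no verdict returned.

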